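Hang the hydrometer on the side-opening hook

ROBOT

A 7-joint arm with a two-finger parallel gripper is mounted at the origin on the work surface. World frame = base frame: x ahead of the robot, y to its left, z up, the work surface at z = 0. Lengths are in m, angles in degrees, forces in N, time in s.
With the tool pointing down it reaches from about 0.425 to 0.875 m from the base axis. Payload 8.4 kg.
Tool frame: the origin (TCP) lies midway between the tips of the shut fingers; the grasp point (between the pads) lies 19 mm behind it; y points along the fingers, z is the direction in which the jaws open and shut, and the axes are right-handed (so a half turn about y gives the same grasp; the last joint's range is limited). The gripper opens to 85 mm and grips with 20 to 120 N. Pads are 22 mm wide; open, the fingers measure 114 mm over their backs; the gripper's body (76 mm by 85 mm) begins 54 mm behind the grasp point. The pads swing forward as they close: fully open they stand 13 mm farther back than shut.
Start: joints at [69.316, 19.091, 2.286, 83.961, -0.768, 76.965, -3.352], TCP at [0.168, -0.628, 0.231] pointing down, gripper open.
Joint ranges: [-147.57, 147.57], [-21.85, 119.76], [-74.77, 79.35], [14.55, 137.4], [-85.83, 265.84], [4.83, 119.75], [-152.11, 152.11]. Speed limits (degrees/s): [127.2, 127.2, 159.86, 159.86, 180, 180, 180].

INTERFACE

Orientations are given as [roll, pitch, yaw] about the fixed x, y, z axes, in that order (R = Rz(yaw) Ry(pitch) Rx(roll)).
In Python, from rig import state, grab_frame, close_job gives the robot as it stands.
- The arm moves only by the tool apply_moves, never from a script. Its argument "series" is one flat list of numbers, 7 for each row, row after row: the shift along the tool's x, y, z in m, then the turn, a rotation vector about the tool's x, y, z in degrees, then the closure, from -1 (fully open) to 1 (shut). In form: [tx, ty, tz, wx, wy, wz, hand, tx, ty, tz, wx, wy, wz, hand, ...]. A call has 1 to 12 rows; each row is the pose to reach, as a shift and turn from the pose measured when the call began, along the tool's axes at that moment; what a row does not reach only later rows make up. A row lasts 1/12 s, in which the tool goes at most 41.7 mm and 7.16 degrees, less where a joint would pass 70% of its speed; a pose out of reach is approached as far as the arm can. A call with a gripper value outside its range is refused whole. The fingers move at their own pace and stop on an object; "grip_force" is the grip in N (left out, the last holds). Time passes only in rows, so rows that repeat a pose let the fingers close. It gives the time, the measured TCP pose, the force and the opening at its end, in the units of the state.
- state(): the state, without advancing time (a new reading comes with each control period).
- grab_frame(name): name is "scene" or "top" or "wrist"; returns a dict with "img" (384x512x3 uint8, red, green, blue), "depth" (384x512 float32, m along the optical axis (not along the pixel's ray), 0 where there is no reading), "fx", "fy", "cx", "cy" (pixels), "camera_from_world" (4x4, takes a point from world to camera coordinates). Camera axes: x right, y up, looking along -z (the intrinsics and any distortion apply to the point x, -y, -z); pixel columns grow to the right and rows downward; lengths in m; the calibration is good to about 2 mm. A picture is of the moment at which its call begins.
- close_job(): hands the job in, once; it reports no verdict.
The state is a dict: "t": time; "q": joint angles; "joint_velocities": joint speeds; "joint_torque": joint torques, N m; "position": TCP position; "tcp_rot": TCP orientation; "wrist_force": force on the tool from outside, world axes, zero at the start; "ft_torque": the same for the moment, N m; "width": finger opening in m.
Only numpy, scipy, OpenCV 4.12 (cv2) and the standard library are available. Lean on these libraries where they do the work, as an engineer would, in place of code of your own. Each camera call takes 0.05 s, during which the arm holds its last target.

TASK

Take the hydrometer (the one with the collar and square black head) out of the wooden block and hang it on the forked steel hook of the stand: with its collar held above the hook's lip, slide the stem in through the mouth until you feel the collar bear against the hook's back plate, then lower the collar behind the lip until it sits fully down, and let go. It is glass: feel your way and press only gently against the hook, and leave the other glassware and the cork where they are.

Things in the scene. Friction and masses are not known exactly. Their poses are not given: they have to be found in the camera images.
- hydrometer_mid (a point): Hydrometer, upright in a socket of the block, 195 mm long, 140 to 240 g; this point is on its axis half-way up, z up the axis, x and y square to the head's flats. Bottom up: amber glass bulb 30 mm wide, 58 mm long; glass stem 14 mm; white round collar; black square head 24 x 24 mm, from 22.5 to 97.5 mm above this point: grip it there, best 65 mm above. Only the stem, not the bulb, passes the hook's slot.
- hydrometer_collar (a point): Centre of the underside of the hydrometer's white collar, 12.5 mm above hydrometer_mid. The collar is 34 mm wide and 10 mm thick; below it 52 mm of bare 14 mm stem.
- stand: Fixed stand, grey base, thin rod (85 mm behind the throat, 197 mm high) carrying a rigid forked steel hook. Origin on the bench under the nominal throat centre; x level from the mouth into the throat (slide in this way), z up. Glass breaks if pressed sideways on the hook with over 10 N, or rammed down into it with over 40 N.
- throat_mark (a point): Nominal throat centre, 160 mm up, level with the prongs' tops; axes as the stand's. Two prongs 10 mm thick, slot 21 mm wide between, flared at the mouth from x = -24 out to -40 mm. Lip 8 mm high, inner face x = -19; back plate 22 mm high, face x = +19. BUT the hook is clamped by hand: all of it sits up to 20 mm nearer or deeper in x than this mark (y and height true); find it by touch.
- block: Heavy fixed wooden block, 75 x 210 x 45 mm, origin under its centre; three round sockets 33 mm wide and 40 mm deep along its y at -65, 0 and +65 mm. The hydrometer and two stoppered tubes stand in them in any order.
- tube_a: Stoppered test tube in a socket of the block, 29 mm across, 110 mm high with its cork, origin at its bottom. Leave it.
- tube_b: A second stoppered tube just like it. Leave it.
- beaker: Glass beaker, 68 mm wide, 85 mm high, origin under its centre. Leave it.
- flask: Conical glass flask, 76 mm wide, 108 mm high, origin under its centre. Leave it.
- cork: Loose cork, 32 mm wide, 28 mm high, origin under its centre. Leave it.
Mind the look-alikes: they are no part of the job. Leave any pink or purple look-alike of the part that bears hydrometer_mid alone. Of the things shaped like the stand, the grey one is meant.

How it is judged:
By the outcome, as a careful person would: the job done as asked, in the order asked, and still so for the second after the job is handed in, with the robot touching nothing.
It also fails if it takes over 54 s, if anything falls off the work surface, if the arm or the gripper's body presses on something with over 40 N, if the wrist force passes 120 N, or if a joint passes its speed limit or range.

## Working session

There is one attempt and no reset: what is moved stays moved. The work goes in short steps, Python scripts to look and compute and a tool call to move; the robot and the scene stay as the last step left them, time stands still between calls to the robot, and variables do not carry over. Pictures are saved under pics/ and viewed, and the job is handed in when it is done.

Besides the shell and the picture viewer there is one more tool, called after "Call:" as name(argument=value, ...) on one line, values as JSON. apply_moves: Moves the arm, as the interface text tells. Its arguments: {"type":"object","properties":{"series":{"type":"array"},"grip_force":{"type":"number"}},"required":["series"]}

```bash
mkdir -p pics; ls; python3 - <<'E'
from rig import state, grab_frame
import cv2,numpy as np,pickle
s=state();print(s)
for n in ["scene","top","wrist"]:
    f=grab_frame(n);pickle.dump(f,open(f'pics/{n}0.pkl','wb'))
    cv2.imwrite(f'pics/{n}0.png',cv2.resize(f['img'][:,:,::-1],(800,600),interpolation=cv2.INTER_CUBIC))
    print(n,f['fx'],f['fy'],f['cx'],f['cy'],f['camera_from_world'].round(3).tolist(),[k for k in f])
E
```

```text
pics
{'t': 0.0, 'q': array([69.31575203, 19.13294638,  2.28466153, 84.01223818, -0.76761183,
       76.96731788, -3.35291162]), 'joint_velocities': array([ 0.03351951,  0.02556435,  0.09915782,  0.06205239, -0.03351403,
        0.05721495,  0.01512591]), 'joint_torque': array([ 5.64004404e-04, -6.58555913e+01,  1.36568740e+00, -4.05555654e+01,
        1.67260162e-02,  1.26730307e-02, -2.87865475e-05]), 'position': array([ 0.16808357, -0.627397  ,  0.23039783]), 'tcp_rot': array([-9.00970262e+01, -6.78929770e-03, -1.65001621e+02]), 'wrist_force': array([-0.19139762,  1.09010965,  0.03582094]), 'ft_torque': array([-0.00684932,  0.01549696, -0.01548398]), 'width': 0.08568376254792792}
scene 451.37515459063104 451.37515459063104 264.02588659878063 187.97430410606776 [[-0.621, 0.784, -0.011, 0.288], [-0.521, -0.402, 0.753, 0.15], [0.586, 0.473, 0.658, -1.359], [0.0, 0.0, 0.0, 1.0]] ['img', 'depth', 'fx', 'fy', 'cx', 'cy', 'camera_from_world']
top 476.37003062617015 476.37003062617015 260.96916471131084 187.5999204811159 [[-0.014, -1.0, 0.004, -0.023], [0.989, -0.014, 0.15, -0.5], [-0.15, 0.006, 0.989, -1.319], [0.0, 0.0, 0.0, 1.0]] ['img', 'depth', 'fx', 'fy', 'cx', 'cy', 'camera_from_world']
wrist 329.1186808963486 329.1186808963486 253.00445163916925 189.68426766885142 [[0.259, -0.966, -0.002, -0.647], [0.916, 0.247, -0.316, 0.04], [0.305, 0.079, 0.949, -0.381], [0.0, 0.0, 0.0, 1.0]] ['img', 'depth', 'fx', 'fy', 'cx', 'cy', 'camera_from_world']
```

View pics/scene0.png

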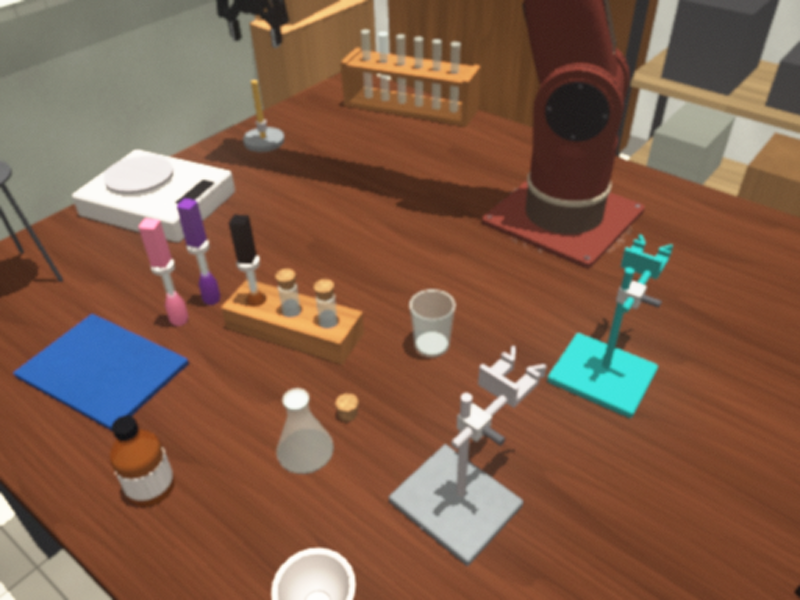

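View pics/top0.png

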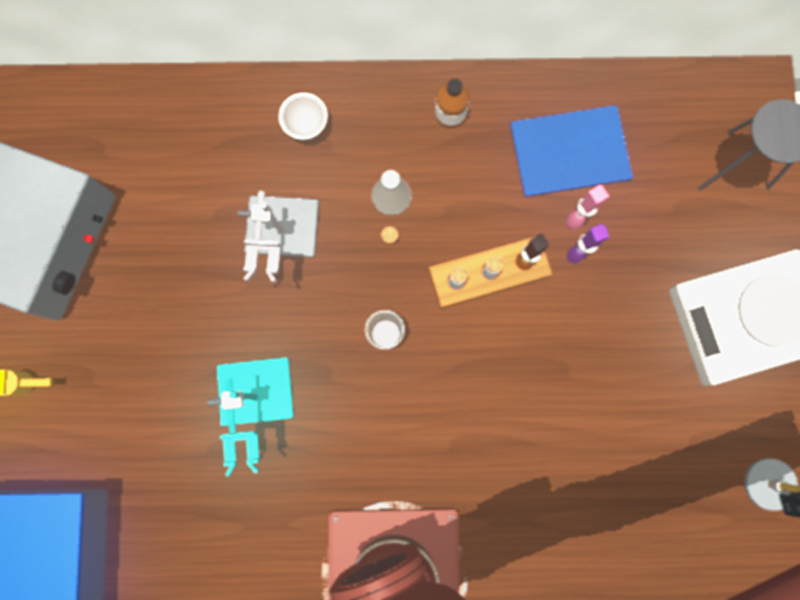

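The scene view shows the hydrometer (black head, ~(243,240)) at the end of the block, with pink and purple copies beside it. The grey stand's hook is at about (510,375), with its mouth toward the robot. Now I'll measure.

```bash
cat > h.py <<'E'
import numpy as np,pickle,cv2
def world(f,us=None,vs=None):
    H,W=f['depth'].shape
    u,v=np.meshgrid(np.arange(W),np.arange(H))
    d=f['depth'].astype(float)
    P=np.stack([(u-f['cx'])/f['fx']*d,-(v-f['cy'])/f['fy']*d,-d],-1)
    T=np.linalg.inv(f['camera_from_world'])
    return P@T[:3,:3].T+T[:3,3]
def proj(f,p):
    T=f['camera_from_world'];c=T[:3,:3]@np.asarray(p)+T[:3,3]
    return f['cx']+f['fx']*c[0]/-c[2], f['cy']-f['fy']*c[1]/-c[2]
def crop(f,x0,y0,x1,y1,name,s):
    cv2.imwrite(name,cv2.resize(f['img'][y0:y1,x0:x1,::-1],None,fx=s,fy=s,interpolation=cv2.INTER_CUBIC))
E
python3 - <<'E'
from h import *
t=pickle.load(open('pics/top0.pkl','rb'));s=pickle.load(open('pics/scene0.pkl','rb'))
for n,f in (('top',t),('scene',s)):
    W=world(f);I=f['img'].astype(int);ok=f['depth']>0
    print(n,'bench z',np.median(W[...,2][ok&(abs(W[...,2])<.03)]))
    blk=ok&(I.max(-1)<60)&(W[...,2]>.1)&(W[...,0]>.3)&(W[...,0]<.9)&(abs(W[...,1])<.45)
    P=W[blk];print('black',len(P),P.mean(0) if len(P) else'',np.percentile(P,[2,50,98],axis=0).round(3) if len(P) else '')
    m=ok&(abs(W[...,2]-.045)<.008)&(W[...,1]<0)&(W[...,1]>-.4)&(W[...,0]>.4)&(I[...,0]>I[...,2]+60)
    P=W[m];print('blocktop',len(P)); r=cv2.minAreaRect((P[:,:2]*1000).astype(np.float32));print(r)
    g=ok&(W[...,2]>.12)&(W[...,2]<.22)&(W[...,1]>.1)&(W[...,1]<.3)&(W[...,0]>.4)&(W[...,0]<.8)
    P=W[g];print('hook',len(P),np.percentile(P,[1,50,99],axis=0).round(3))
    bs=ok&(abs(W[...,2]-.01)<.012)&(I.max(-1)-I.min(-1)<25)&(W[...,1]>.05)&(W[...,1]<.35)&(W[...,0]>.45)&(W[...,0]<.85)
    P=W[bs];print('base',len(P),np.median(P[:,2]));r=cv2.minAreaRect((P[:,:2]*1000).astype(np.float32));print(r)
crop(t,140,110,220,190,'pics/c1.png',7)
crop(t,270,110,400,210,'pics/c2.png',6)
crop(s,240,200,360,360,'pics/c3.png',3.7)
E
```

```text
top bench z -0.0004210992864747132
black 0  
blocktop 1441
((555.1844482421875, -222.41226196289062), (93.05040740966797, 305.6916809082031), 20.95140266418457)
hook 630 [[0.509 0.187 0.147]
 [0.566 0.218 0.161]
 [0.656 0.252 0.197]]
base 1371 0.012672881002347536
((694.6621704101562, 202.20751953125), (130.0375518798828, 316.6257629394531), 86.10359954833984)
scene bench z 0.0002942862031954929
black 514 [ 0.67225926 -0.19141586  0.15345198] [[ 0.549 -0.248  0.117]
 [ 0.567 -0.232  0.147]
 [ 0.871 -0.105  0.201]]
blocktop 1579
((556.5374755859375, -224.04222106933594), (94.9288558959961, 309.1548156738281), 20.940366744995117)
hook 1411 [[0.51  0.186 0.146]
 [0.571 0.219 0.162]
 [0.659 0.252 0.197]]
base 3711 0.013851659759232193
((657.962158203125, 204.24819946289062), (131.01861572265625, 393.32794189453125), 85.09774017333984)
```

```bash
python3 - <<'E'
import cv2,numpy as np
a=cv2.imread('pics/c1.png');print(a.shape,cv2.imread('pics/c2.png').shape)
E
```

```text
(560, 560, 3) (600, 780, 3)
```

View pics/c1.png

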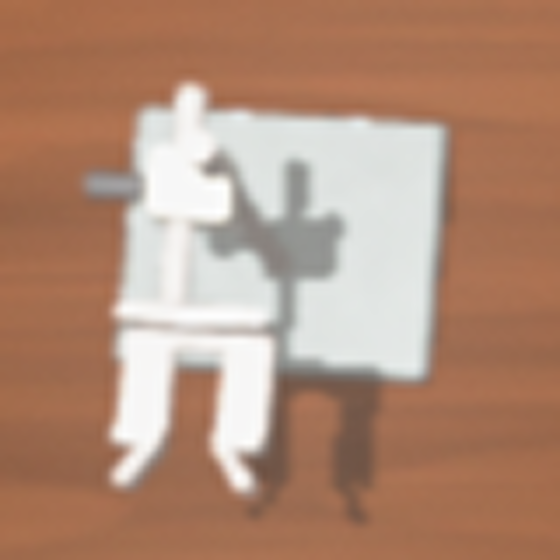

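View pics/c2.png

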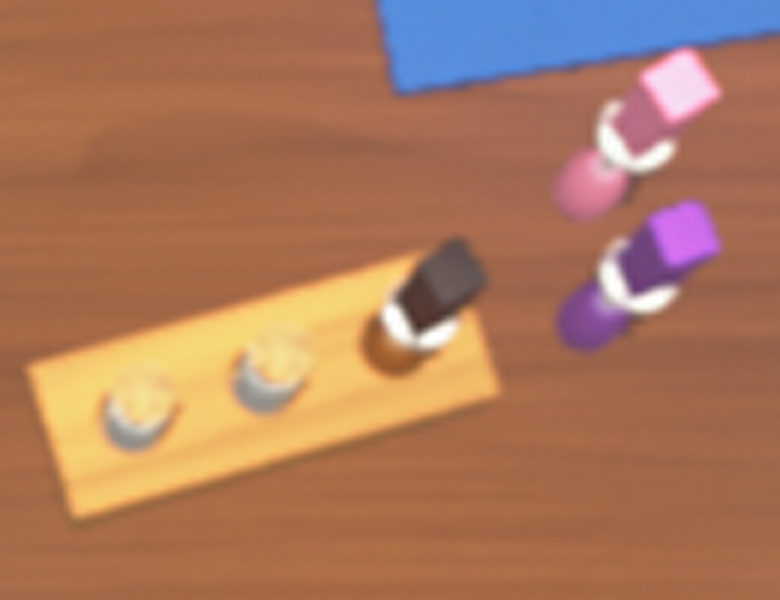

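View pics/c3.png

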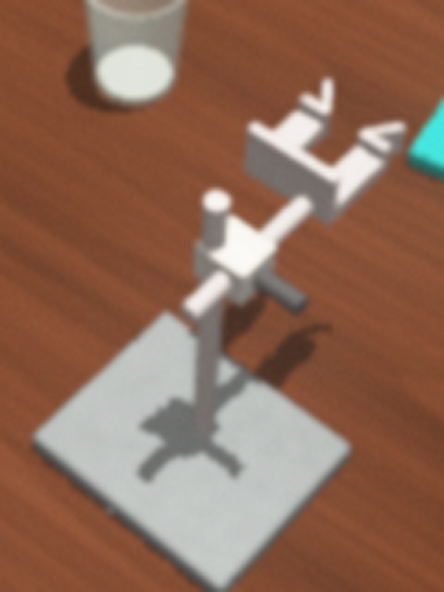

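```bash
python3 - <<'E'
from h import *
t=pickle.load(open('pics/top0.pkl','rb'));s=pickle.load(open('pics/scene0.pkl','rb'))
np.set_printoptions(precision=4,suppress=True)
for n,f in (('top',t),('scene',s)):
    W=world(f);I=f['img'].astype(int);ok=f['depth']>0
    x,y,z=W[...,0],W[...,1],W[...,2]
    dk=ok&(I.max(-1)<110)&(x>.5)&(x<.65)&(y>-.3)&(y<-.17)&(z>.12)&(z<.21)
    P=W[dk];print(n,'head',len(P),np.percentile(P,[2,50,98],axis=0))
    tp=dk&(z>.195);P=W[tp];print(' top',len(P));
    if len(P)>5: print(P.mean(0),cv2.minAreaRect((P[:,:2]*1000).astype(np.float32)))
    # block top
    m=ok&(abs(z-.045)<.004)&(y<-.1)&(y>-.36)&(x>.45)&(x<.65)&(I[...,0]>I[...,2]+60)
    k,l=cv2.connectedComponents(m.astype(np.uint8));c=np.bincount(l.ravel());c[0]=0
    P=W[l==c.argmax()];print(' block',cv2.minAreaRect((P[:,:2]*1000).astype(np.float32)))
    # base
    b=ok&(I.max(-1)-I.min(-1)<40)&(x>.55)&(x<.85)&(y>.08)&(y<.3)&(abs(z-.0135)<.004)
    k,l=cv2.connectedComponents(b.astype(np.uint8));c=np.bincount(l.ravel());c[0]=0
    P=W[l==c.argmax()];print(' base',cv2.minAreaRect((P[:,:2]*1000).astype(np.float32)))
    pr=ok&(abs(z-.16)<.003)&(y>.17)&(y<.27)&(x>.5)&(x<.62)
    P=W[pr];print(' prong',len(P),cv2.minAreaRect((P[:,:2]*1000).astype(np.float32)))
    for lo in np.arange(.50,.62,.01):
        q=P[(P[:,0]>=lo)&(P[:,0]<lo+.01)]
        if len(q): 
            ys=np.sort(q[:,1]);g=np.diff(ys);i=g.argmax() if len(g) else 0
            print('  x%.2f'%lo,len(q),ys[0].round(4),(ys[i].round(4),ys[i+1].round(4)) if len(g) else '',ys[-1].round(4))
    bp=ok&(z>.172)&(z<.19)&(y>.17)&(y<.27)&(x>.5)&(x<.62);P=W[bp]
    print(' backplate',len(P),np.percentile(P,[3,50,97],axis=0) if len(P) else '', np.polyfit(P[:,1],P[:,0],1))
    rd=ok&(z>.03)&(z<.12)&(y>.15)&(y<.3)&(x>.6)&(x<.72);P=W[rd];print(' rod',len(P),np.percentile(P,[5,50,95],axis=0) if len(P) else '')
    rd=ok&(z>.185)&(z<.21)&(y>.15)&(y<.3)&(x>.6)&(x<.75);P=W[rd];print(' rodtop',len(P),np.percentile(P,[5,50,95],axis=0) if len(P) else '')
E
```

```text
top head 118 [[ 0.5415 -0.2542  0.1491]
 [ 0.5515 -0.2395  0.1963]
 [ 0.5669 -0.2295  0.2028]]
 top 72
[ 0.5549 -0.2421  0.1987] ((555.598388671875, -242.3402557373047), (20.45824432373047, 23.712711334228516), 33.315250396728516)
 block ((540.770263671875, -185.80868530273438), (75.68739318847656, 196.3486328125), 15.632840156555176)
 base ((635.19384765625, 193.1981201171875), (102.85477447509766, 110.0913314819336), 85.33683013916016)
 prong 227 ((562.3212890625, 216.25283813476562), (120.689208984375, 54.00389099121094), 6.057737350463867)
  x0.50 1 0.1952  0.1952
  x0.51 4 0.1958 (np.float64(0.2005), np.float64(0.2347)) 0.2368
  x0.52 13 0.1906 (np.float64(0.2016), np.float64(0.2265)) 0.2371
  x0.53 38 0.1882 (np.float64(0.2042), np.float64(0.2252)) 0.2403
  x0.54 42 0.1884 (np.float64(0.2038), np.float64(0.2245)) 0.2404
  x0.55 38 0.1886 (np.float64(0.209), np.float64(0.2249)) 0.2384
  x0.56 32 0.1889 (np.float64(0.1889), np.float64(0.1942)) 0.2383
  x0.57 4 0.2201 (np.float64(0.2201), np.float64(0.2233)) 0.2256
  x0.58 11 0.2179 (np.float64(0.218), np.float64(0.2201)) 0.2257
 
[... 1381 characters left out ...]
oat64(0.2362), np.float64(0.238)) 0.2387
  x0.56 35 0.1849 (np.float64(0.2178), np.float64(0.2355)) 0.238
  x0.57 47 0.2115 (np.float64(0.2115), np.float64(0.2137)) 0.2376
  x0.58 23 0.2178 (np.float64(0.2183), np.float64(0.2195)) 0.2268
  x0.59 19 0.2175 (np.float64(0.2191), np.float64(0.22)) 0.2263
  x0.60 9 0.218 (np.float64(0.2234), np.float64(0.2251)) 0.2251
  x0.61 9 0.2297 (np.float64(0.2375), np.float64(0.2502)) 0.2502
 backplate 166 [[0.5644 0.1866 0.1724]
 [0.5692 0.2117 0.18  ]
 [0.5721 0.2364 0.1835]] [0.0682 0.5545]
 rod 176 [[0.6248 0.2035 0.035 ]
 [0.6306 0.2094 0.0757]
 [0.6326 0.2122 0.1153]]
 rodtop 59 [[0.623  0.2008 0.1861]
 [0.6288 0.208  0.1951]
 [0.6322 0.2116 0.1981]]
```

```bash
python3 - <<'E'
from h import *
t=pickle.load(open('pics/top0.pkl','rb'));s=pickle.load(open('pics/scene0.pkl','rb'))
crop(t,325,140,375,180,'pics/d1.png',16)
crop(s,135,125,185,205,'pics/d2.png',7.5)
W=world(t);I=t['img'].astype(int)
# pink/purple
for nm,m in (('purple',(I[...,2]>I[...,1]+60)&(I[...,0]>I[...,1]+30)),('pink',(I[...,0]>I[...,1]+40)&(I[...,2]>I[...,1]+15))):
    q=m&(W[...,2]>.18)&(W[...,0]>.4)&(W[...,1]<-.25); P=W[q];print(nm,len(P),P.mean(0) if len(P) else '',P[:,2].max())
for nm,f in (('t',t),('s',s)):
    W=world(f);I=f['img'];c=(I.max(-1)-I.min(-1)<50)&(I.min(-1)>150)&(abs(W[...,2]-.12)<.01)&(abs(W[...,0]-.55)<.05)&(abs(W[...,1]+.24)<.04)
    P=W[c];print('collar',len(P),np.percentile(P,[2,50,98],axis=0).round(4).tolist())
W=world(t)
for b in [(.40,.56,-.06,.08),(.6,.8,-.05,.08)]:
    q=(W[...,0]>b[0])&(W[...,0]<b[1])&(W[...,1]>b[2])&(W[...,1]<b[3])&(W[...,2]>.02);P=W[q];print(np.percentile(P,[2,50,98],axis=0).round(3).tolist())
E
```

```text
purple 92 [ 0.57167044 -0.34158563  0.19366284] 0.19908348236356566
pink 153 [ 0.59216457 -0.34071354  0.19206433] 0.19908348236356566
collar 31 [[0.5397, -0.2552, 0.1172], [0.5451, -0.2376, 0.1245], [0.5546, -0.227, 0.129]]
collar 41 [[0.5426, -0.2448, 0.1202], [0.5623, -0.2337, 0.1239], [0.5723, -0.2275, 0.1269]]
[[0.404, -0.018, 0.023], [0.446, 0.02, 0.071], [0.461, 0.045, 0.088]]
[[0.603, -0.027, 0.022], [0.681, 0.0, 0.046], [0.71, 0.028, 0.11]]
```

View pics/d1.png

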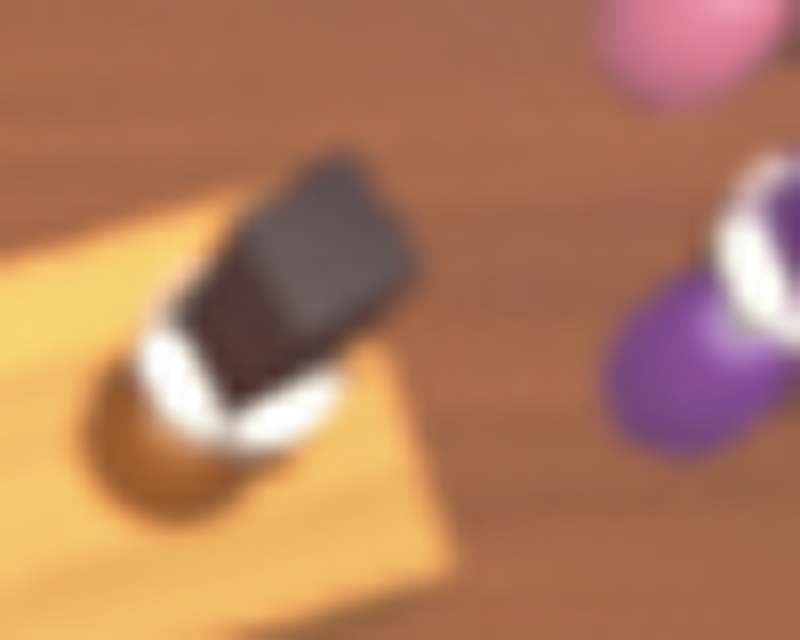

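View pics/d2.png

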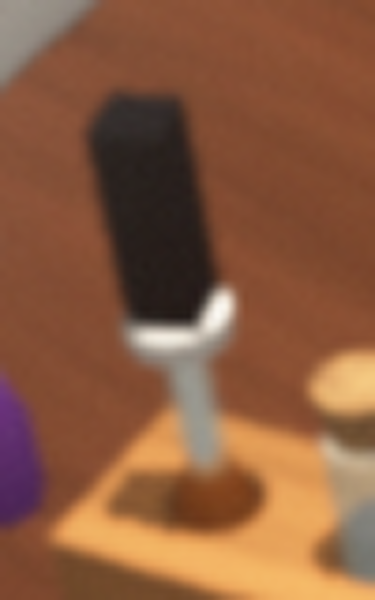

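The top crop shows the head's top face with corners at about (340,150), (418,265), (300,335) and (245,240), so its yaw is about 31°. I'll go above it and check with the wrist camera.

```bash
cat > mv.py <<'E'
import sys,numpy as np
from rig import state
from scipy.spatial.transform import Rotation as R
def rel(p,psi,roll=-90,pitch=0):
    s=state();A=R.from_euler('xyz',s['tcp_rot'],degrees=True)
    B=R.from_euler('xyz',[roll,pitch,psi],degrees=True)
    print('now',s['t'],s['position'].round(4),s['tcp_rot'].round(2),'F',s['wrist_force'].round(2),'w',round(s['width'],4))
    print('shift',A.inv().apply(np.array(p)-s['position']).round(4),'turn',(A.inv()*B).as_rotvec(degrees=True).round(2))
if __name__=='__main__':
    a=list(map(float,sys.argv[1:]));rel(a[:3],a[3])
E
python3 mv.py 0.45 -0.35 0.31 -90;python3 mv.py 0.545 -0.242 0.31 -60
```

```text
now 0.15 [ 0.1681 -0.6275  0.2306] [-9.007e+01 -1.000e-02 -1.650e+02] F [-0.46 -0.11 -0.3 ] w 0.0854
shift [-0.3441 -0.0792 -0.1952] turn [ 6.0e-02 -7.5e+01 -4.0e-02]
now 0.15 [ 0.1681 -0.6275  0.2306] [-9.007e+01 -1.000e-02 -1.650e+02] F [-0.46 -0.11 -0.3 ] w 0.0854
shift [-0.4638 -0.0791 -0.275 ] turn [ 6.00e-02 -1.05e+02 -6.00e-02]
```

Call:
apply_moves(series=[-0.1,-0.05,-0.06,0,-30,0,-1,-0.23,-0.08,-0.13,0,-50,0,-1,-0.464,-0.079,-0.275,0,-105,0,-1,-0.464,-0.079,-0.275,0,-105,0,-1,-0.464,-0.079,-0.275,0,-105,0,-1,-0.464,-0.079,-0.275,0,-105,0,-1,-0.464,-0.079,-0.275,0,-105,0,-1,-0.464,-0.079,-0.275,0,-105,0,-1,-0.464,-0.079,-0.275,0,-105,0,-1,-0.464,-0.079,-0.275,0,-105,0,-1,-0.464,-0.079,-0.275,0,-105,0,-1,-0.464,-0.079,-0.275,0,-105,0,-1])

```text
t: 1.15
position: [0.5134, -0.2738, 0.305]
tcp_rot: [-90.0, 0.1, -78.7]
wrist_force: [0.5, -0.8, -0.6]
width: 0.0856
```

```bash
python3 mv.py 0.545 -0.242 0.31 -60; python3 -c "
from rig import state;print(state()['q'].round(1))"
```

```text
now 1.15 [ 0.5134 -0.2738  0.305 ] [-9.000e+01  6.000e-02 -7.872e+01] F [ 0.49 -0.83 -0.56] w 0.0856
shift [-0.025  -0.005   0.0372] turn [-1.000e-02 -1.872e+01 -6.000e-02]
[ 44.2  11.2 -23.9  86.1   4.5  83.7  31.4]
```

Call:
apply_moves(series=[-0.025,-0.005,0.037,0,-18.7,0,-1,-0.025,-0.005,0.037,0,-18.7,0,-1,-0.025,-0.005,0.037,0,-18.7,0,-1,-0.025,-0.005,0.037,0,-18.7,0,-1,-0.025,-0.005,0.037,0,-18.7,0,-1])

```text
t: 1.57
position: [0.5445, -0.2424, 0.3097]
tcp_rot: [-90.0, 0.1, -60.2]
wrist_force: [-0.6, 0.4, 0.0]
width: 0.0852
```

```bash
python3 - <<'E'
from h import *
from rig import grab_frame,state
f=grab_frame('wrist');pickle.dump(f,open('pics/w1.pkl','wb'))
cv2.imwrite('pics/w1.png',cv2.resize(f['img'][:,:,::-1],(800,600),interpolation=cv2.INTER_CUBIC))
s=state();print(s['position'],s['tcp_rot'],proj(f,[.556,-.242,.2]))
W=world(f);I=f['img']
m=(I.max(-1)<110)&(W[...,2]>.195)&(W[...,2]<.205)&(abs(W[...,0]-.556)<.03)&(abs(W[...,1]+.242)<.03)
P=W[m];print(len(P),cv2.minAreaRect((P[:,:2]*1000).astype(np.float32)))
E
```

```text
[ 0.54434553 -0.24269124  0.30973824] [-9.00131739e+01  6.77814441e-02 -6.02657669e+01] (np.float64(262.7804491952672), np.float64(195.11278023730608))
825 ((558.701904296875, -242.6546630859375), (23.195560455322266, 23.85318374633789), 29.72655487060547)
```

View pics/w1.png

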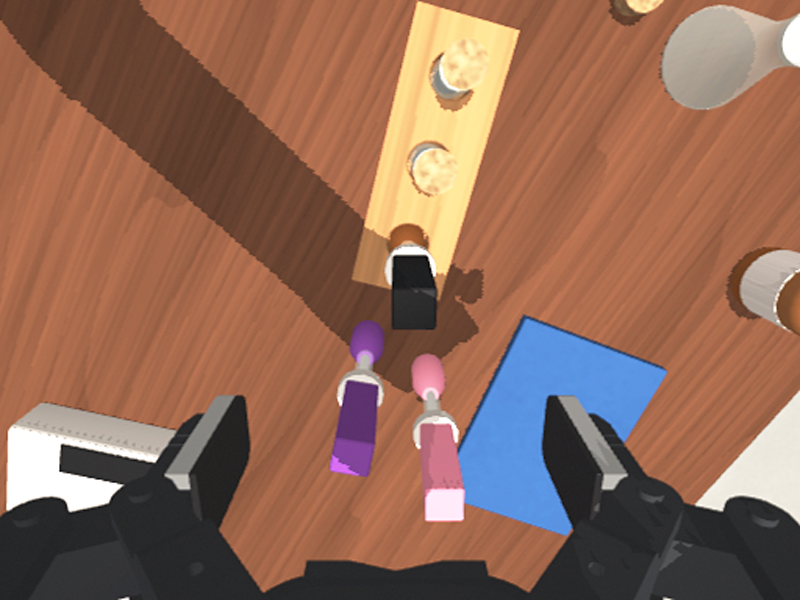

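The wrist view shows the black head aligned with the jaws, centred at about (413,300), with the purple and pink copies clear of both fingers. Fitted yaw is 29.7°, so I'm going down.

```bash
python3 mv.py 0.557 -0.2425 0.1485 -60.3
```

```text
now 1.6167 [ 0.5443 -0.2427  0.3097] [-9.001e+01  7.000e-02 -6.027e+01] F [-0.88 -0.47 -0.63] w 0.0858
shift [0.0063 0.1612 0.0111] turn [ 0.01  0.03 -0.07]
```

Call:
apply_moves(series=[0.006,0.02,0.011,0,0,0,-1,0.006,0.045,0.011,0,0,0,-1,0.006,0.07,0.011,0,0,0,-1,0.006,0.095,0.011,0,0,0,-1,0.006,0.12,0.011,0,0,0,-1,0.006,0.14,0.011,0,0,0,-1,0.006,0.155,0.011,0,0,0,-1,0.006,0.161,0.011,0,0,0,-1,0.006,0.161,0.011,0,0,0,-1,0.006,0.161,0.011,0,0,0,-1])

```text
t: 2.45
position: [0.5567, -0.2428, 0.1493]
tcp_rot: [-90.0, 0.0, -60.4]
wrist_force: [0.7, -0.2, -0.2]
width: 0.0851
```

```bash
python3 mv.py 0.557 -0.2425 0.1485 -60.3; python3 - <<'E'
from h import *
from rig import grab_frame
f=grab_frame('wrist')
cv2.imwrite('pics/w2.png',cv2.resize(f['img'][:,:,::-1],(800,600),interpolation=cv2.INTER_CUBIC))
E
```

```text
now 2.45 [ 0.5567 -0.2428  0.1493] [-9.001e+01  5.000e-02 -6.037e+01] F [ 0.69 -0.21 -0.18] w 0.0851
shift [-0.0001  0.0008  0.0004] turn [ 0.01 -0.07 -0.05]
```

View pics/w2.png

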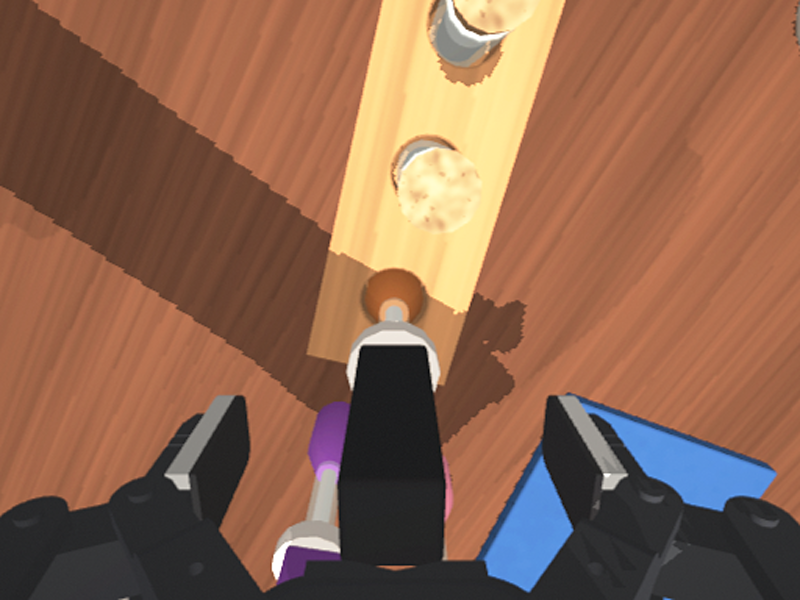

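The head sits midway between the fingers, at about x=393. Closing.

Call:
apply_moves(series=[0,0,0,0,0,0,0,0,0,0,0,0,0,1,0,0,0,0,0,0,1,0,0,0,0,0,0,1,0,0,0,0,0,0,1,0,0,0,0,0,0,1,0,0,0,0,0,0,1,0,0,0,0,0,0,1,0,0,0,0,0,0,1,0,0,0,0,0,0,1], grip_force=50)

```text
t: 3.33
position: [0.5573, -0.2429, 0.1502]
tcp_rot: [-90.0, -0.0, -60.4]
wrist_force: [-0.9, -0.5, 5.2]
width: 0.0236
```

Call:
apply_moves(series=[0,-0.005,0,0,0,0,1,0,-0.015,0,0,0,0,1,0,-0.03,0,0,0,0,1,0,-0.045,0,0,0,0,1,0,-0.06,0,0,0,0,1,0,-0.08,0,0,0,0,1,0,-0.1,0,0,0,0,1,0,-0.12,0,0,0,0,1,0,-0.14,0,0,0,0,1,0,-0.15,0,0,0,0,1,0,-0.15,0,0,0,0,1])

```text
t: 4.25
position: [0.5581, -0.2429, 0.303]
tcp_rot: [-89.8, -0.2, -60.3]
wrist_force: [0.2, 0.9, -2.7]
width: 0.0235
```

```bash
python3 mv.py 0.49 0.214 0.3 -60.4; python3 - <<'E'
from h import *
from rig import grab_frame
for n in ('wrist','scene'):
    f=grab_frame(n);pickle.dump(f,open(f'pics/{n}3.pkl','wb'))
    cv2.imwrite(f'pics/{n}3.png',cv2.resize(f['img'][:,:,::-1],(800,600),interpolation=cv2.INTER_CUBIC))
E
```

```text
now 4.25 [ 0.5581 -0.2429  0.303 ] [-89.82  -0.2  -60.34] F [ 0.18  0.88 -2.7 ] w 0.0235
shift [-0.4308  0.002   0.1669] turn [-0.18  0.06  0.2 ]
```

View pics/scene3.png

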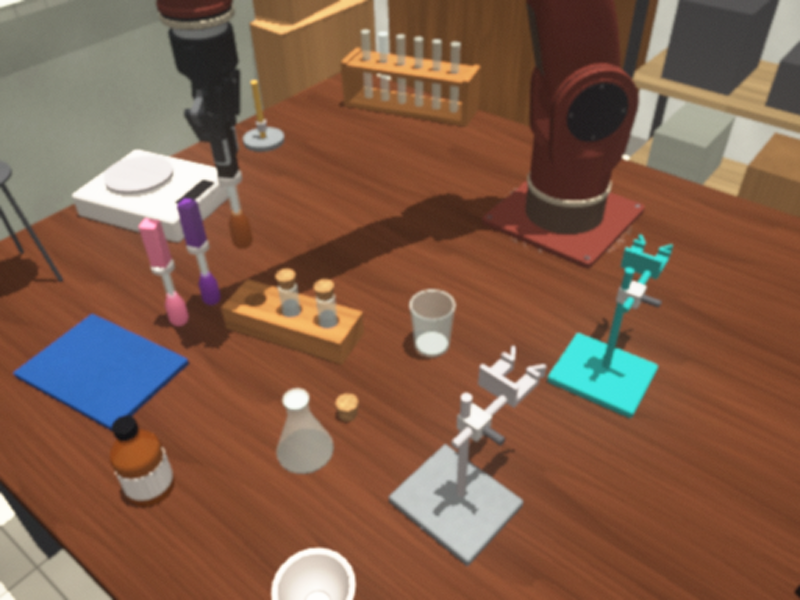

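View pics/wrist3.png

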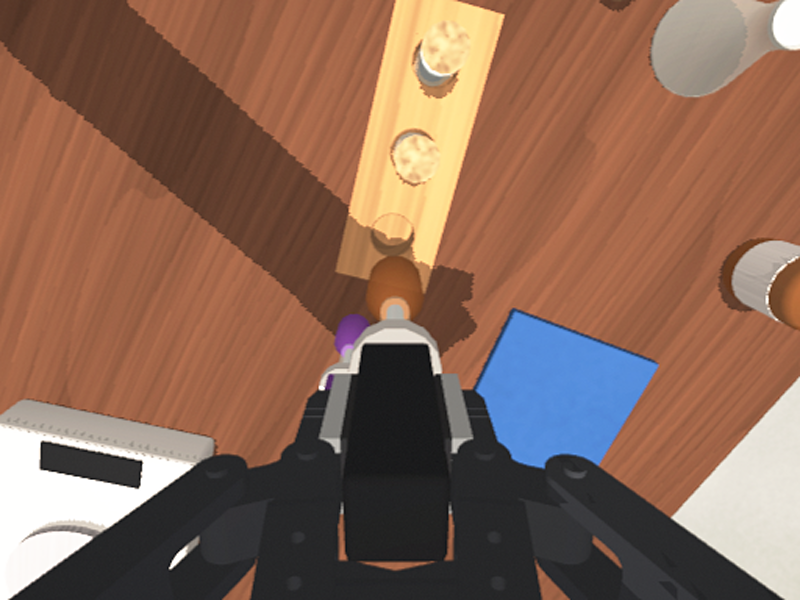

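```bash
python3 mv.py 0.47 0.2185 0.3 -60.4; python3 - <<'E'
from h import *
t=pickle.load(open('pics/top0.pkl','rb'));W=world(t);I=t['img'].astype(int)
m=(I[...,1]>I[...,0]+60)&(W[...,2]>.1);P=W[m];print('cyan high',np.percentile(P,[1,50,99],axis=0).round(3).tolist())
m=m&(W[...,2]>.18);P=W[m];print(np.percentile(P,[1,50,99],axis=0).round(3).tolist())
E
```

```text
now 4.35 [ 0.557  -0.2428  0.2996] [-8.997e+01 -1.000e-02 -6.034e+01] F [-0.06 -0.61 -3.82] w 0.0231
shift [-4.439e-01 -3.000e-04  1.526e-01] turn [-0.03  0.06  0.01]
cyan high [[0.002, 0.218, 0.126], [0.095, 0.56, 0.132], [0.325, 0.633, 0.185]]
[[0.251, -0.022, 0.18], [0.296, 0.245, 0.19], [0.323, 0.267, 1.379]]
```

Call:
apply_moves(series=[-0.02,0,0.007,0,0,0,1,-0.055,0,0.019,0,0,0,1,-0.09,0,0.031,0,0,0,1,-0.125,0,0.043,0,0,0,1,-0.16,0,0.055,0,0,0,1,-0.195,0,0.067,0,0,0,1,-0.23,0,0.079,0,0,0,1,-0.265,0,0.091,0,0,0,1,-0.3,0,0.103,0,0,0,1,-0.335,0,0.115,0,0,0,1,-0.365,0,0.125,0,0,0,1,-0.39,0,0.134,0,0,0,1])

```text
t: 5.35
position: [0.4788, 0.1648, 0.2983]
tcp_rot: [-90.1, 0.0, -60.2]
wrist_force: [0.7, 0.9, -1.3]
width: 0.0239
```

```bash
python3 mv.py 0.47 0.2185 0.26 -60.4
```

```text
now 5.35 [0.4788 0.1648 0.2983] [-9.007e+01  4.000e-02 -6.023e+01] F [ 0.67  0.91 -1.31] w 0.0239
shift [-0.0509  0.0383  0.0191] turn [ 0.07  0.17 -0.04]
```

Call:
apply_moves(series=[-0.02,0.01,0.007,0,0,0,1,-0.04,0.025,0.015,0,0,0,1,-0.05,0.038,0.019,0,0,0,1,-0.051,0.038,0.019,0,0,0,1,-0.051,0.038,0.019,0,0,0,1,-0.051,0.038,0.019,0,0,0,1,-0.051,0.038,0.019,0,0,0,1])

```text
t: 5.93
position: [0.4704, 0.2174, 0.2606]
tcp_rot: [-90.1, 0.0, -60.3]
wrist_force: [1.0, -0.4, -1.6]
width: 0.0234
```

```bash
python3 - <<'E'
from h import *
from rig import grab_frame,state
s=state();print(s['position'],s['tcp_rot'],s['wrist_force'],s['width'])
for n in ('wrist','scene','top'):
    f=grab_frame(n);pickle.dump(f,open(f'pics/{n}4.pkl','wb'))
    cv2.imwrite(f'pics/{n}4.png',cv2.resize(f['img'][:,:,::-1],(800,600),interpolation=cv2.INTER_CUBIC))
    p=s['position'];print(n,proj(f,[p[0],p[1],p[2]-.035]),proj(f,[p[0],p[1],p[2]-.145]))
f=pickle.load(open('pics/scene4.pkl','rb'));u,v=proj(f,[p[0],p[1],p[2]-.06]);u=int(u);v=int(v);crop(f,u-60,v-55,u+60,v+55,'pics/s4c.png',5)
E
```

```text
[0.47043642 0.21743849 0.26062829] [-9.00604129e+01  1.36698282e-02 -6.03273480e+01] [ 0.98892137 -0.40659518 -1.57932695] 0.023423839188662088
wrist (np.float64(249.45693951101617), np.float64(228.2043279136309)) (np.float64(250.61015372124857), np.float64(176.46958070499136))
scene (np.float64(352.90504978740097), np.float64(194.6739115974144)) (np.float64(346.38107419192517), np.float64(235.4672270474578))
top (np.float64(160.14308593059377), np.float64(189.29187012222857)) (np.float64(168.59065324771444), np.float64(195.32305133530443))
```

View pics/s4c.png

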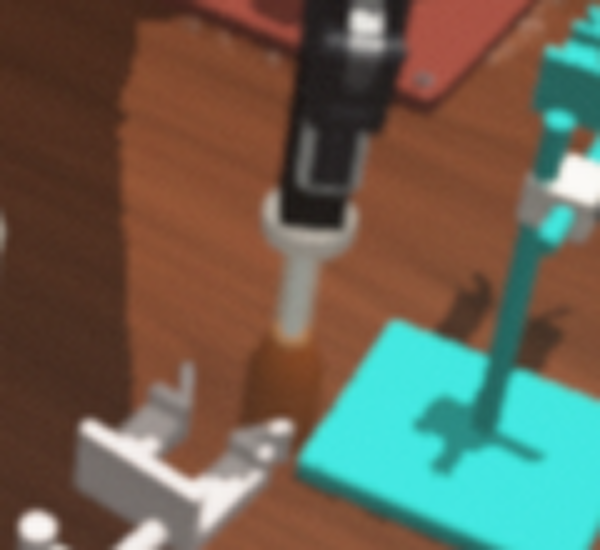

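View pics/wrist4.png

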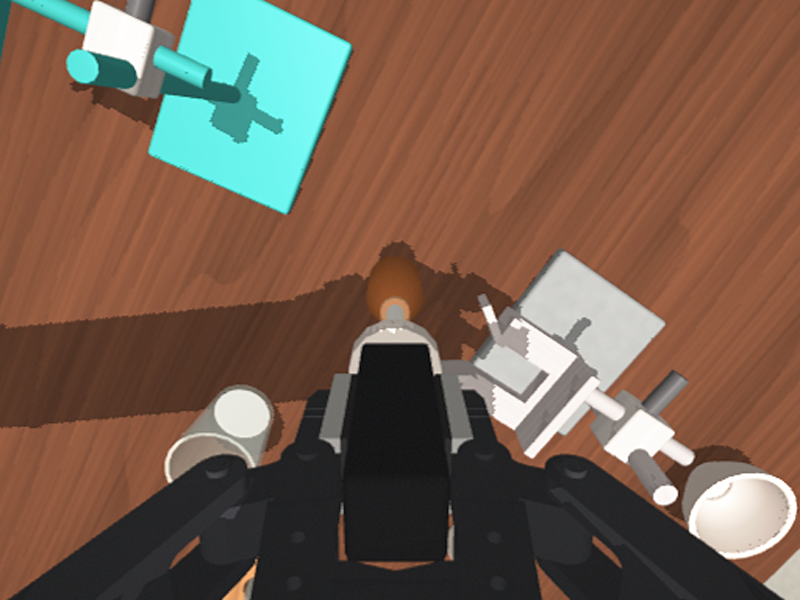

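View pics/top4.png

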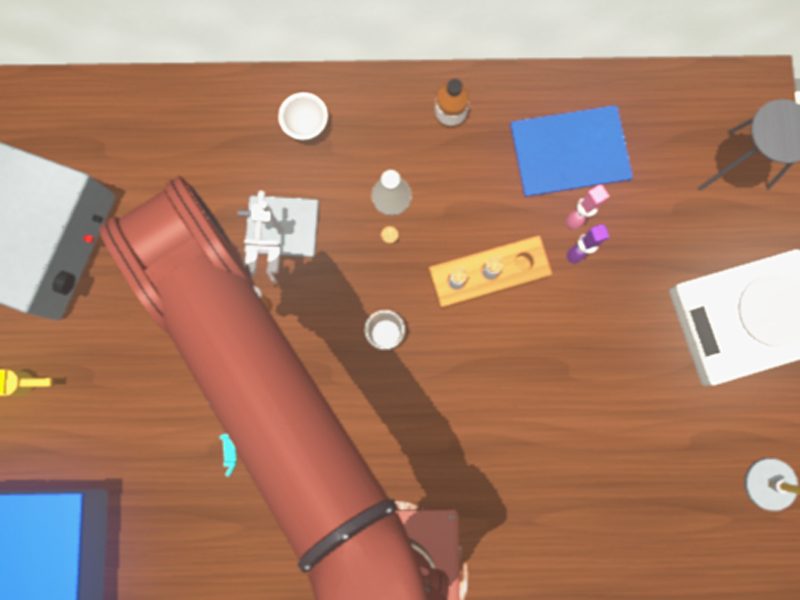

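```bash
python3 - <<'E'
from h import *
from scipy.optimize import least_squares
p=np.array([0.47043642,0.21743849,0.26062829])
for n in ('scene','wrist'):
    f=pickle.load(open(f'pics/{n}4.pkl','rb'));W=world(f);I=f['img'].astype(int)
    near=(np.hypot(W[...,0]-p[0],W[...,1]-p[1])<.03)&(f['depth']>0)
    for nm,lo,hi,r in (('bulb',-.137,-.1,0.015),('stem',-.08,-.045,.007),('collar',-.0335,-.0265,.017)):
        m=near&(W[...,2]>p[2]+lo)&(W[...,2]<p[2]+hi);P=W[m]
        if nm=='bulb':
            # sub-range of max width
            pass
        if len(P)<8: print(n,nm,len(P));continue
        g=lambda c:np.hypot(P[:,0]-c[0],P[:,1]-c[1])-r
        o=least_squares(g,p[:2],loss='soft_l1',f_scale=.001)
        print(n,nm,len(P),o.x.round(4),'off',(o.x-p[:2]).round(4),'rms',np.sqrt(np.mean(o.fun**2)).round(4),'z',np.percentile(P[:,2],[1,99]).round(4))
    # white collar z extent
    wm=near&(I.min(-1)>130)&(W[...,2]>p[2]-.06)&(W[...,2]<p[2]-.01);P=W[wm]
    rad=np.hypot(P[:,0]-p[0],P[:,1]-p[1]);q=P[rad>.0135];print(' rim z-p',(np.percentile(q[:,2],[2,10,50,90,98])-p[2]).round(4),len(q))
E
```

```text
scene bulb 188 [0.4688 0.2155] off [-0.0016 -0.0019] rms 0.0012 z [0.1243 0.1602]
scene stem 100 [0.4696 0.216 ] off [-0.0008 -0.0015] rms 0.0009 z [0.181  0.2154]
scene collar 54 [0.4692 0.2158] off [-0.0012 -0.0017] rms 0.0011 z [0.2274 0.234 ]
 rim z-p [-0.0318 -0.0293 -0.026  -0.0242 -0.0234] 42
wrist bulb 620 [0.4729 0.2168] off [ 0.0025 -0.0007] rms 0.0012 z [0.1239 0.1604]
wrist stem 162 [0.4727 0.2175] off [0.0023 0.0001] rms 0.0002 z [0.181  0.1997]
wrist collar 272 [0.473  0.2172] off [ 0.0025 -0.0003] rms 0.0008 z [0.2272 0.2341]
 rim z-p [-0.0341 -0.0318 -0.0259 -0.0251 -0.0241] 443
```

```bash
cat > hook.py <<'E'
from h import *
def hook(f,lbl):
    W=world(f);I=f['img'].astype(int)
    ok=(f['depth']>0)&(I.max(-1)-I.min(-1)<45)
    c,s=np.cos(np.radians(-4)),np.sin(np.radians(-4))
    o=np.array([.5427,.2137]) # nominal
    d=W[...,:2]-o; X=d[...,0]*c+d[...,1]*s; Y=-d[...,0]*s+d[...,1]*c; Z=W[...,2]
    m=ok&(abs(Z-.16)<.003)&(X>-.05)&(X<.03)&(abs(Y)<.045)
    print(lbl,'prongs',m.sum())
    for lo in np.arange(-.045,.025,.005):
        q=np.sort(Y[m&(X>=lo)&(X<lo+.005)])
        if len(q)>3:
            a=q[q<0];b=q[q>0]
            print('  X%.3f'%lo,len(q),'L',(a[0].round(4),a[-1].round(4)) if len(a) else '','R',(b[0].round(4),b[-1].round(4)) if len(b) else '')
    m=ok&(Z>.165)&(Z<.19)&(X>0)&(X<.04)&(abs(Y)<.03)
    if m.sum():print(' plate X',np.percentile(X[m],[1,5,50,95,99]).round(4),'Y',np.percentile(Y[m],[1,99]).round(4),'topz',np.percentile(Z[m],99).round(4))
    m=m&(Z>.18)
    if m.sum():print(' platetop X',np.percentile(X[m],[2,50,98]).round(4))
    m=ok&(Z>.163)&(Z<.175)&(X<-.01)&(X>-.05)&(abs(Y)<.03)
    if m.sum():print(' lip X',m.sum(),np.percentile(X[m],[2,25,50,75,98]).round(4))
if __name__=='__main__':
    for n in ('scene0','top0','wrist4'): hook(pickle.load(open(f'pics/{n}.pkl','rb')),n)
E
python3 hook.py
```

```text
scene0 prongs 285
  X-0.035 9 L (np.float64(-0.0242), np.float64(-0.0242)) R (np.float64(0.02), np.float64(0.0229))
  X-0.020 32 L (np.float64(-0.0274), np.float64(-0.0119)) R (np.float64(0.01), np.float64(0.0251))
  X-0.015 36 L (np.float64(-0.0268), np.float64(-0.0116)) R (np.float64(0.0092), np.float64(0.0253))
  X-0.010 40 L (np.float64(-0.0262), np.float64(-0.0115)) R (np.float64(0.0087), np.float64(0.025))
  X-0.005 38 L (np.float64(-0.0271), np.float64(-0.0119)) R (np.float64(0.0092), np.float64(0.0259))
  X-0.000 37 L (np.float64(-0.028), np.float64(-0.011)) R (np.float64(0.0088), np.float64(0.0253))
  X0.005 12 L (np.float64(-0.0147), np.float64(-0.0147)) R (np.float64(0.0172), np.float64(0.0256))
  X0.010 10 L  R (np.float64(0.0184), np.float64(0.0259))
  X0.015 5 L  R (np.float64(0.0221), np.float64(0.0256))
  X0.025 58 L (np.float64(-0.0271), np.float64(-0.0003)) R (np.float64(0.0017), np.float64(0.0258))
 plate X [0.0218 0.0226 0.0271 0.0283 0.029 ] Y [-0.0276  0.0252] topz 0.1838
 platetop X [0.0217 0.0254 0.0288]
 lip X 106 [-0.0352 -0.0265 -0.0198 -0.0172 -0.0152]
top
[... 1868 characters left out ...]
float64(0.0112), np.float64(0.0274))
  X0.005 222 L (np.float64(-0.0259), np.float64(-0.0096)) R (np.float64(0.0112), np.float64(0.0273))
  X0.010 216 L (np.float64(-0.0257), np.float64(-0.0096)) R (np.float64(0.0112), np.float64(0.0273))
  X0.015 271 L (np.float64(-0.0259), np.float64(-0.0002)) R (np.float64(0.0), np.float64(0.0272))
  X0.020 424 L (np.float64(-0.0258), np.float64(-0.0001)) R (np.float64(0.0001), np.float64(0.0271))
  X0.025 28 L (np.float64(-0.0174), np.float64(-0.0148)) R (np.float64(0.004), np.float64(0.0274))
 plate X [0.0238 0.024  0.0248 0.0292 0.0302] Y [-0.025  0.027] topz 0.1828
 platetop X [0.024  0.0266 0.0302]
 lip X 427 [-0.0337 -0.0237 -0.0185 -0.0163 -0.0135]
```

```bash
python3 mv.py 0.4705 0.2194 0.207 -60.3
```

```text
now 6.0833 [0.4704 0.2178 0.2608] [-9.003e+01  1.000e-02 -6.031e+01] F [-0.08  0.07 -2.08] w 0.0235
shift [-0.0013  0.0538  0.0009] turn [ 0.03 -0.01 -0.01]
```

Call:
apply_moves(series=[-0.0017,0.015,0.0011,0,0,0,1,-0.0017,0.035,0.0011,0,0,0,1,-0.0017,0.048,0.0011,0,0,0,1,-0.0017,0.0538,0.0011,0,0,0,1,-0.0017,0.0538,0.0011,0,0,0,1,-0.0017,0.0538,0.0011,0,0,0,1,-0.0017,0.0538,0.0011,0,0,0,1])

```text
t: 6.67
position: [0.4709, 0.2201, 0.2079]
tcp_rot: [-90.0, 0.0, -60.3]
wrist_force: [-0.2, 0.4, -2.7]
width: 0.0234
```

```bash
python3 - <<'E'
from h import *
from scipy.optimize import least_squares
from rig import grab_frame,state
from hook import hook
s=state();p=s['position'];print(p,s['tcp_rot'],s['wrist_force'])
f=grab_frame('wrist');pickle.dump(f,open('pics/wrist5.pkl','wb'))
cv2.imwrite('pics/wrist5.png',cv2.resize(f['img'][:,:,::-1],(800,600),interpolation=cv2.INTER_CUBIC))
W=world(f)
near=(np.hypot(W[...,0]-p[0],W[...,1]-p[1])<.03)&(f['depth']>0)
for nm,lo,hi,r in (('stem',-.08,-.045,.007),('collar',-.0335,-.0265,.017)):
    P=W[near&(W[...,2]>p[2]+lo)&(W[...,2]<p[2]+hi)]
    o=least_squares(lambda c:np.hypot(P[:,0]-c[0],P[:,1]-c[1])-r,p[:2],loss='soft_l1',f_scale=.001).x
    c,q=np.cos(np.radians(-4)),np.sin(np.radians(-4));d=o-[.5427,.2137]
    print(nm,o,'X',d[0]*c+d[1]*q,'Y',-d[0]*q+d[1]*c)
hook(f,'w5')
E
python3 mv.py 0.4705 0.2194 0.207 -60.3
```

```text
[0.4709316  0.22011785 0.20792936] [-8.99631003e+01  3.77232151e-03 -6.03110174e+01] [-0.17085797  0.35781193 -2.73315612]
stem [0.47325602 0.22021559] X -0.06972932220766825 Y 0.0016555498070234785
collar [0.47345363 0.21984357] X -0.06950624777095592 Y 0.0012982251501236957
w5 prongs 1710
  X-0.035 31 L  R (np.float64(0.0194), np.float64(0.026))
  X-0.020 81 L  R (np.float64(0.0113), np.float64(0.0273))
  X-0.015 15 L  R (np.float64(0.0262), np.float64(0.0273))
  X-0.010 162 L (np.float64(-0.0113), np.float64(-0.0094)) R (np.float64(0.0111), np.float64(0.0274))
  X-0.005 200 L (np.float64(-0.0118), np.float64(-0.0095)) R (np.float64(0.011), np.float64(0.0273))
  X-0.000 219 L (np.float64(-0.0146), np.float64(-0.0094)) R (np.float64(0.011), np.float64(0.0273))
  X0.005 207 L (np.float64(-0.0149), np.float64(-0.0097)) R (np.float64(0.011), np.float64(0.0275))
  X0.010 212 L (np.float64(-0.0137), np.float64(-0.0097)) R (np.float64(0.011), np.float64(0.0272))
  X0.015 213 L (np.float64(-0.0112), np.float64(-0.0001)) R (np.float64(0.0004), np.float64(0.0272))
  X0.020 328 L (np.float64(-0.0003), np.float64(-0.0003)) R (np.float64(0.0007), np.float64(0.0271))
  X0.025 36 L  R (np.float64(0.0036), np.float64(0.0273))
 plate X [0.0236 0.0238 0.0248 0.0289 0.0296] Y [0.0072 0.0269] topz 0.1828
 platetop X [0.0238 0.0262 0.0299]
 lip X 465 [-0.0342 -0.0262 -0.0186 -0.0164 -0.0136]
now 6.7167 [0.471  0.2201 0.2079] [-89.95  -0.   -60.31] F [-0.16 -0.01 -2.43] w 0.0231
shift [ 0.0004  0.0009 -0.0008] turn [-0.05 -0.01  0.  ]
```

View pics/wrist5.png

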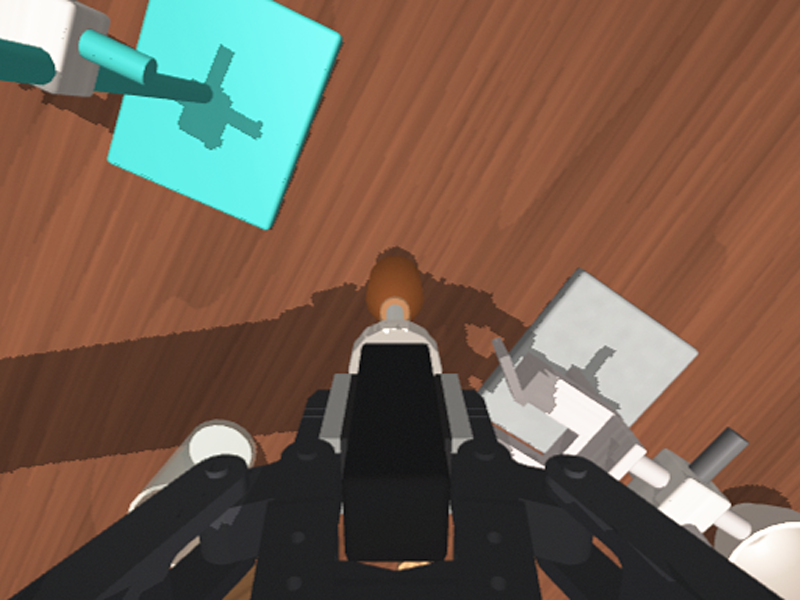

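Call:
apply_moves(series=[0.0032,0.0003,0.004,0,0,0,1,0.0059,0.0005,0.0081,0,0,0,1,0.0087,0.0005,0.0123,0,0,0,1,0.0115,0.0005,0.0164,0,0,0,1,0.0142,0.0005,0.0206,0,0,0,1,0.017,0.0005,0.0248,0,0,0,1,0.0198,0.0005,0.0289,0,0,0,1,0.0226,0.0005,0.0331,0,0,0,1,0.0253,0.0005,0.0372,0,0,0,1,0.0253,0.0005,0.0372,0,0,0,1])

```text
t: 7.55
position: [0.5168, 0.2163, 0.2073]
tcp_rot: [-89.9, 0.0, -60.4]
wrist_force: [-0.7, -0.8, -2.1]
width: 0.0235
```

```bash
cat > fr.py <<'E'
import numpy as np
from rig import state
s=state();c,q=np.cos(np.radians(-4)),np.sin(np.radians(-4))
p=s['position'];d=p[:2]-[.5427,.2137];F=s['wrist_force']
print('t',round(s['t'],2),'TCP stand X %.4f Y %.4f Z %.4f'%(d[0]*c+d[1]*q,-d[0]*q+d[1]*c,p[2]),'F along %.2f lat %.2f z %.2f'%(F[0]*c+F[1]*q,-F[0]*q+F[1]*c,F[2]),s['tcp_rot'].round(2),s['ft_torque'].round(3))
E
python3 fr.py
```

```text
t 7.55 TCP stand X -0.0260 Y 0.0008 Z 0.2073 F along -0.66 lat -0.86 z -2.09 [-8.995e+01  1.000e-02 -6.036e+01] [ 0.02   0.05  -0.028]
```

Call:
apply_moves(series=[0.0017,0,0.0025,0,0,0,1,0.0033,0,0.005,0,0,0,1,0.005,0,0.0075,0,0,0,1,0.0067,0,0.01,0,0,0,1,0.0083,0,0.0125,0,0,0,1,0.01,0,0.015,0,0,0,1,0.0117,0,0.0175,0,0,0,1,0.0128,0,0.0192,0,0,0,1,0.0128,0,0.0192,0,0,0,1])

```text
t: 8.3
position: [0.5402, 0.2145, 0.2073]
tcp_rot: [-89.9, 0.0, -60.4]
wrist_force: [0.3, -0.8, -2.3]
width: 0.0233
```

```bash
python3 fr.py; python3 - <<'E'
from h import *
from rig import grab_frame,state
f=grab_frame('scene');pickle.dump(f,open('pics/scene6.pkl','wb'))
crop(f,260,170,380,270,'pics/s6.png',6)
f=grab_frame('wrist');cv2.imwrite('pics/w6.png',cv2.resize(f['img'][:,:,::-1],(800,600),interpolation=cv2.INTER_CUBIC))
E
```

```text
t 8.3 TCP stand X -0.0025 Y 0.0006 Z 0.2073 F along 0.39 lat -0.80 z -2.32 [-8.994e+01  2.000e-02 -6.037e+01] [ 0.059  0.018 -0.022]
```

View pics/s6.png

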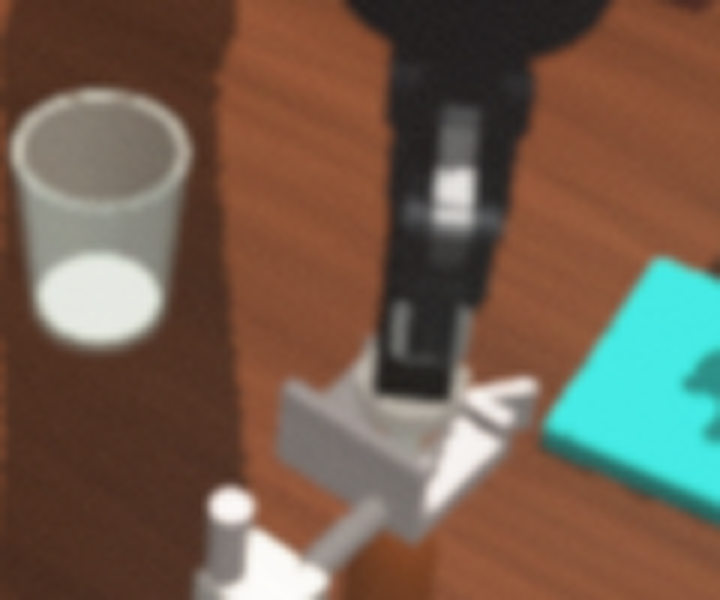

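View pics/w6.png

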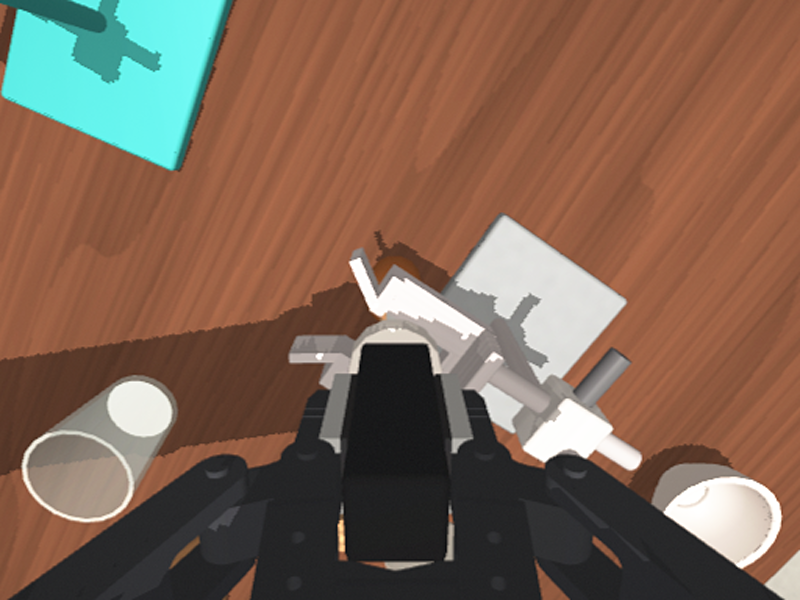

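Call:
apply_moves(series=[0.0006,0,0.0008,0,0,0,1,0.0011,0,0.0017,0,0,0,1,0.0017,0,0.0025,0,0,0,1,0.0022,0,0.0033,0,0,0,1,0.0022,0,0.0033,0,0,0,1])

```text
t: 8.82
position: [0.5439, 0.2143, 0.2073]
tcp_rot: [-90.0, 0.0, -60.4]
wrist_force: [-0.7, -0.2, -2.3]
width: 0.0235
```

```bash
python3 fr.py
```

```text
t 8.82 TCP stand X 0.0012 Y 0.0007 Z 0.2073 F along -0.72 lat -0.30 z -2.31 [-8.995e+01  2.000e-02 -6.037e+01] [ 0.034 -0.015  0.004]
```

Call:
apply_moves(series=[0.0003,0,0.0004,0,0,0,1,0.0006,0,0.0008,0,0,0,1,0.0006,0,0.0008,0,0,0,1])

```text
t: 9.07
position: [0.545, 0.2141, 0.2073]
tcp_rot: [-90.0, 0.0, -60.4]
wrist_force: [0.4, 0.1, -2.7]
width: 0.0234
```

```bash
python3 fr.py
```

```text
t 9.07 TCP stand X 0.0023 Y 0.0006 Z 0.2073 F along 0.35 lat 0.09 z -2.66 [-8.995e+01  2.000e-02 -6.037e+01] [ 0.024  0.063 -0.045]
```

Call:
apply_moves(series=[0.0003,0,0.0004,0,0,0,1,0.0006,0,0.0008,0,0,0,1,0.0006,0,0.0008,0,0,0,1])

```text
t: 9.32
position: [0.5461, 0.214, 0.2073]
tcp_rot: [-89.9, 0.0, -60.4]
wrist_force: [0.5, 0.1, -2.0]
width: 0.0231
```

```bash
python3 fr.py
```

```text
t 9.32 TCP stand X 0.0034 Y 0.0005 Z 0.2073 F along 0.53 lat 0.13 z -2.01 [-8.995e+01  2.000e-02 -6.038e+01] [-0.026  0.021  0.027]
```

Now half-millimetre steps.

Call:
apply_moves(series=[0.0003,0,0.0004,0,0,0,1,0.0003,0,0.0004,0,0,0,1,0.0003,0,0.0004,0,0,0,1])

```text
t: 9.57
position: [0.5466, 0.2139, 0.2073]
tcp_rot: [-89.9, 0.0, -60.4]
wrist_force: [-1.1, -0.5, -3.7]
width: 0.0234
```

```bash
python3 fr.py
```

```text
t 9.57 TCP stand X 0.0039 Y 0.0005 Z 0.2073 F along -1.04 lat -0.58 z -3.73 [-8.995e+01  2.000e-02 -6.038e+01] [0.004 0.01  0.047]
```

Call:
apply_moves(series=[0.0003,0,0.0004,0,0,0,1,0.0003,0,0.0004,0,0,0,1,0.0003,0,0.0004,0,0,0,1])

```text
t: 9.82
position: [0.5471, 0.2138, 0.2072]
tcp_rot: [-90.0, 0.0, -60.4]
wrist_force: [-0.6, -0.4, -2.6]
width: 0.0232
```

```bash
python3 fr.py
```

```text
t 9.82 TCP stand X 0.0044 Y 0.0004 Z 0.2072 F along -0.57 lat -0.40 z -2.57 [-8.995e+01  2.000e-02 -6.038e+01] [-0.021  0.019  0.05 ]
```

Call:
apply_moves(series=[0.0003,0,0.0005,0,0,0,1,0.0003,0,0.0005,0,0,0,1,0.0003,0,0.0005,0,0,0,1])

```text
t: 10.07
position: [0.5477, 0.2138, 0.2072]
tcp_rot: [-90.0, 0.0, -60.4]
wrist_force: [0.4, 0.7, -2.0]
width: 0.0234
```

```bash
python3 fr.py
```

```text
t 10.07 TCP stand X 0.0050 Y 0.0004 Z 0.2072 F along 0.32 lat 0.77 z -2.03 [-8.995e+01  3.000e-02 -6.038e+01] [-0.015  0.019  0.004]
```

Call:
apply_moves(series=[0.0003,0,0.0005,0,0,0,1,0.0003,0,0.0005,0,0,0,1,0.0003,0,0.0005,0,0,0,1])

```text
t: 10.32
position: [0.5479, 0.2139, 0.2072]
tcp_rot: [-90.0, 0.0, -60.4]
wrist_force: [-4.1, -0.4, -0.7]
width: 0.0233
```

```bash
python3 fr.py
```

```text
t 10.32 TCP stand X 0.0052 Y 0.0005 Z 0.2072 F along -4.03 lat -0.70 z -0.71 [-9.000e+01  4.000e-02 -6.037e+01] [-0.056  0.744  0.025]
```

Contact: −4 N along the slide with a 0.74 N·m moment, at TCP stand-X 5.1 mm. The throat centre is 2 mm short of that, so I'm backing off 1.8 mm to centre the collar.

Call:
apply_moves(series=[-0.0006,0,-0.0007,0,0,0,1,-0.0012,0,-0.0014,0,0,0,1,-0.0012,0,-0.0014,0,0,0,1,-0.0012,0,-0.0014,0,0,0,1])

```text
t: 10.65
position: [0.5462, 0.2142, 0.2072]
tcp_rot: [-90.0, 0.0, -60.4]
wrist_force: [-0.0, 0.3, -2.4]
width: 0.0236
```

```bash
python3 fr.py
```

```text
t 10.65 TCP stand X 0.0035 Y 0.0007 Z 0.2072 F along -0.02 lat 0.30 z -2.41 [-8.997e+01  2.000e-02 -6.037e+01] [ 0.017 -0.022  0.025]
```

Free again. Lowering about 9 mm, then feeling for the seat.

Call:
apply_moves(series=[0,0.001,0,0,0,0,1,0,0.002,0,0,0,0,1,0,0.003,0,0,0,0,1,0,0.004,0,0,0,0,1,0,0.005,0,0,0,0,1,0,0.005,0,0,0,0,1])

```text
t: 11.15
position: [0.5462, 0.2141, 0.202]
tcp_rot: [-90.0, 0.0, -60.4]
wrist_force: [-0.4, -0.0, -3.5]
width: 0.0234
```

```bash
python3 fr.py
```

```text
t 11.15 TCP stand X 0.0034 Y 0.0007 Z 0.2020 F along -0.44 lat -0.03 z -3.52 [-8.999e+01  3.000e-02 -6.037e+01] [-0.038  0.013  0.003]
```

Call:
apply_moves(series=[0,0.001,0,0,0,0,1,0,0.002,0,0,0,0,1,0,0.003,0,0,0,0,1,0,0.004,0,0,0,0,1,0,0.004,0,0,0,0,1])

```text
t: 11.57
position: [0.5461, 0.2141, 0.1977]
tcp_rot: [-90.0, 0.0, -60.4]
wrist_force: [0.0, -0.5, -1.9]
width: 0.0234
```

```bash
python3 fr.py
```

```text
t 11.57 TCP stand X 0.0033 Y 0.0006 Z 0.1977 F along 0.06 lat -0.50 z -1.92 [-9.001e+01  3.000e-02 -6.037e+01] [-0.     0.008 -0.053]
```

Call:
apply_moves(series=[0,0.0008,0,0,0,0,1,0,0.0015,0,0,0,0,1,0,0.0015,0,0,0,0,1])

```text
t: 11.82
position: [0.546, 0.214, 0.196]
tcp_rot: [-90.0, 0.0, -60.4]
wrist_force: [-0.3, -0.5, -2.2]
width: 0.0233
```

```bash
python3 fr.py
```

```text
t 11.82 TCP stand X 0.0033 Y 0.0005 Z 0.1960 F along -0.27 lat -0.51 z -2.25 [-9.002e+01  4.000e-02 -6.037e+01] [-0.002 -0.005  0.02 ]
```

Call:
apply_moves(series=[0,0.0008,0,0,0,0,1,0,0.0008,0,0,0,0,1,0,0.0008,0,0,0,0,1])

```text
t: 12.07
position: [0.5461, 0.214, 0.1953]
tcp_rot: [-90.0, 0.0, -60.4]
wrist_force: [-0.6, 0.0, -1.4]
width: 0.0234
```

```bash
python3 fr.py
```

```text
t 12.07 TCP stand X 0.0033 Y 0.0006 Z 0.1953 F along -0.59 lat -0.02 z -1.39 [-9.001e+01  3.000e-02 -6.037e+01] [ 0.037 -0.003  0.042]
```

Call:
apply_moves(series=[0,0.0006,0,0,0,0,1,0,0.0006,0,0,0,0,1,0,0.0006,0,0,0,0,1])

```text
t: 12.32
position: [0.5461, 0.2141, 0.1952]
tcp_rot: [-90.0, 0.0, -60.4]
wrist_force: [-3.2, -1.3, 5.9]
width: 0.0236
```

```bash
python3 fr.py
```

```text
t 12.32 TCP stand X 0.0033 Y 0.0006 Z 0.1952 F along -3.15 lat -1.49 z 5.88 [-9.000e+01  2.000e-02 -6.037e+01] [-0.369  0.596 -0.002]
```

Call:
apply_moves(series=[0,0.0006,0,0,0,0,1,0,0.0006,0,0,0,0,1,0,0.0006,0,0,0,0,1])

```text
t: 12.57
position: [0.5461, 0.2141, 0.1952]
tcp_rot: [-90.0, 0.0, -60.4]
wrist_force: [-2.3, -1.5, 5.6]
width: 0.0234
```

```bash
python3 fr.py
```

```text
t 12.57 TCP stand X 0.0033 Y 0.0007 Z 0.1952 F along -2.24 lat -1.65 z 5.63 [-89.99   0.   -60.37] [-0.405  0.795 -0.037]
```

Contact at TCP z 0.1952, which puts the collar underside at 0.160, level with the prong tops. I'll look before releasing.

```bash
python3 - <<'E'
from h import *
from rig import grab_frame,state
f=grab_frame('scene');pickle.dump(f,open('pics/scene7.pkl','wb'))
crop(f,260,170,380,270,'pics/s7.png',6)
f=grab_frame('wrist');crop(f,160,130,360,280,'pics/w7.png',4)
E
```

```text
(no output)
```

View pics/s7.png

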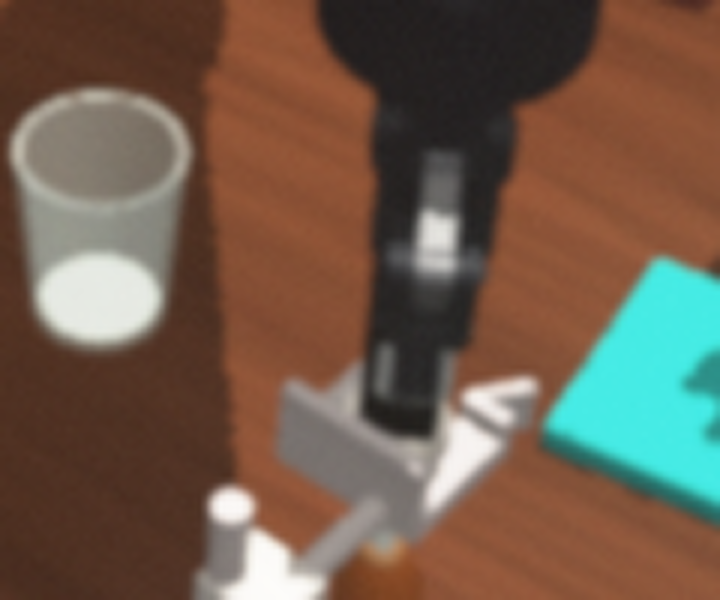

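View pics/w7.png

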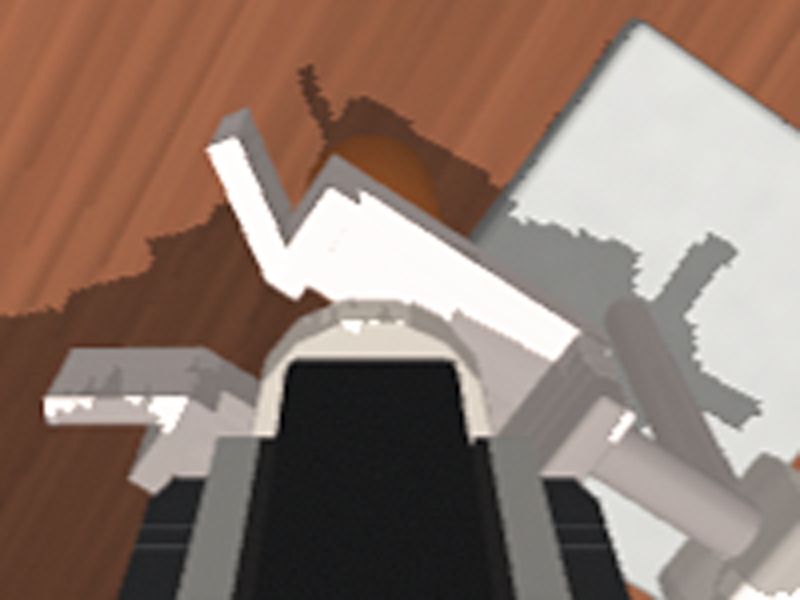

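The collar lies between the lips and the back plate with the prong top beneath it. Opening gently, then rising.

Call:
apply_moves(series=[0,0,0,0,0,0,1,0,0,0,0,0,0,1,0,0,0,0,0,0,0.4,0,0,0,0,0,0,0.3,0,0,0,0,0,0,0.2,0,0,0,0,0,0,0.1,0,0,0,0,0,0,0,0,0,0,0,0,0,0,0,0,0,0,0,0,0,0,0,0,0,0,0,0], grip_force=20)

```text
t: 13.5
position: [0.5461, 0.2142, 0.1952]
tcp_rot: [-90.0, 0.0, -60.4]
wrist_force: [-0.3, -0.0, -0.1]
width: 0.043
```

```bash
python3 fr.py;python3 - <<'E'
from h import *
from rig import grab_frame,state
print(state()['width'])
f=grab_frame('scene');crop(f,260,170,380,270,'pics/s8.png',6)
f=grab_frame('wrist');cv2.imwrite('pics/w8.png',cv2.resize(f['img'][:,:,::-1],(800,600),interpolation=cv2.INTER_CUBIC))
E
```

```text
t 13.5 TCP stand X 0.0033 Y 0.0007 Z 0.1952 F along -0.28 lat -0.03 z -0.06 [-89.98   0.   -60.37] [-0.009  0.009 -0.015]
0.04302428131593408
```

View pics/w8.png

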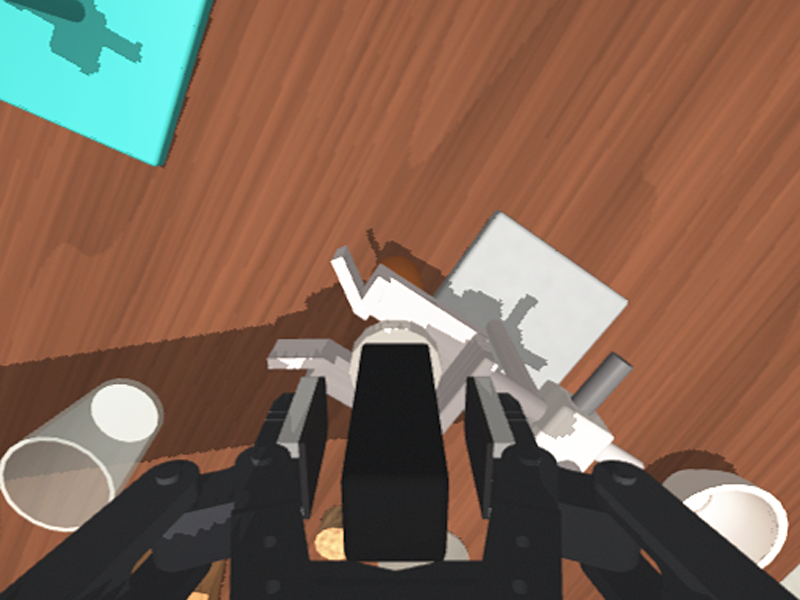

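Released, and it hangs upright with the pads clear on both sides. Rising straight up.

Call:
apply_moves(series=[0,-0.008,0,0,0,0,0,0,-0.02,0,0,0,0,0,0,-0.035,0,0,0,0,0,0,-0.05,0,0,0,0,0,0,-0.065,0,0,0,0,0,0,-0.085,0,0,0,0,0,0,-0.105,0,0,0,0,0,0,-0.125,0,0,0,0,0,0,-0.14,0,0,0,0,0,0,-0.15,0,0,0,0,0,0,-0.15,0,0,0,0,0])

```text
t: 14.52
position: [0.5466, 0.2147, 0.3483]
tcp_rot: [-89.8, -0.0, -60.4]
wrist_force: [0.1, 0.4, -0.0]
width: 0.0427
```

Call:
apply_moves(series=[0.02,0,-0.02,0,0,0,0,0.05,0,-0.05,0,0,0,0,0.08,0,-0.08,0,0,0,0,0.11,0,-0.1,0,0,0,0,0.12,0,-0.1,0,0,0,0,0.12,0,-0.1,0,0,0,0,0.12,0,-0.1,0,0,0,0])

```text
t: 15.1
position: [0.5189, 0.0607, 0.3474]
tcp_rot: [-89.8, -0.0, -60.4]
wrist_force: [0.5, 1.2, 0.3]
width: 0.0426
```

```bash
python3 fr.py;python3 - <<'E'
from h import *
from scipy.optimize import least_squares
from rig import grab_frame,state
f=grab_frame('scene');pickle.dump(f,open('pics/scene9.pkl','wb'));crop(f,260,150,380,260,'pics/s9.png',5)
cv2.imwrite('pics/s9f.png',cv2.resize(f['img'][:,:,::-1],(800,600)))
W=world(f);near=(np.hypot(W[...,0]-.5475,W[...,1]-.2135)<.022)&(f['depth']>0);I=f['img']
d=near&(I.max(-1)<80)&(W[...,2]>.19);P=W[d];print('head',np.percentile(P,[1,50,99],axis=0).round(4).tolist())
for lo,hi in((.19,.21),(.215,.24)):
    Q=P[(P[:,2]>lo)&(P[:,2]<hi)];print(Q.mean(0).round(4))
f=grab_frame('top');crop(f,135,100,235,180,'pics/t9.png',7)
E
```

```text
t 15.1 TCP stand X -0.0131 Y -0.1543 Z 0.3474 F along 0.39 lat 1.25 z 0.30 [-89.79  -0.   -60.44] [-0.006  0.06   0.015]
head [[0.5383, 0.2014, 0.1908], [0.5544, 0.2164, 0.2284], [0.5614, 0.2277, 0.2462]]
[0.5558 0.2179 0.2002]
[0.5559 0.2177 0.2273]
```

View pics/s9.png

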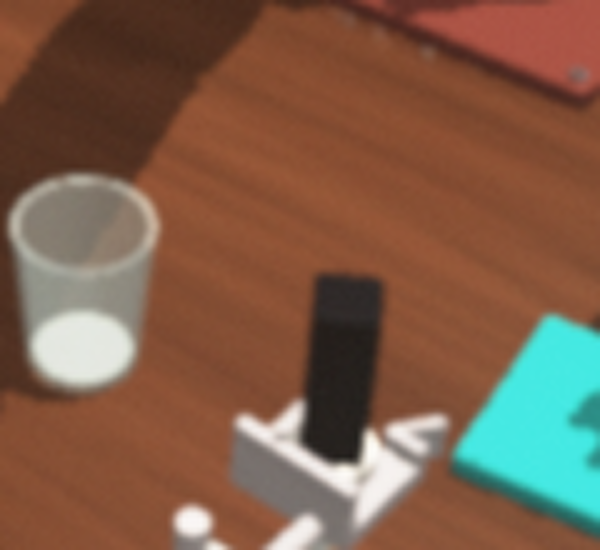

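View pics/s9f.png

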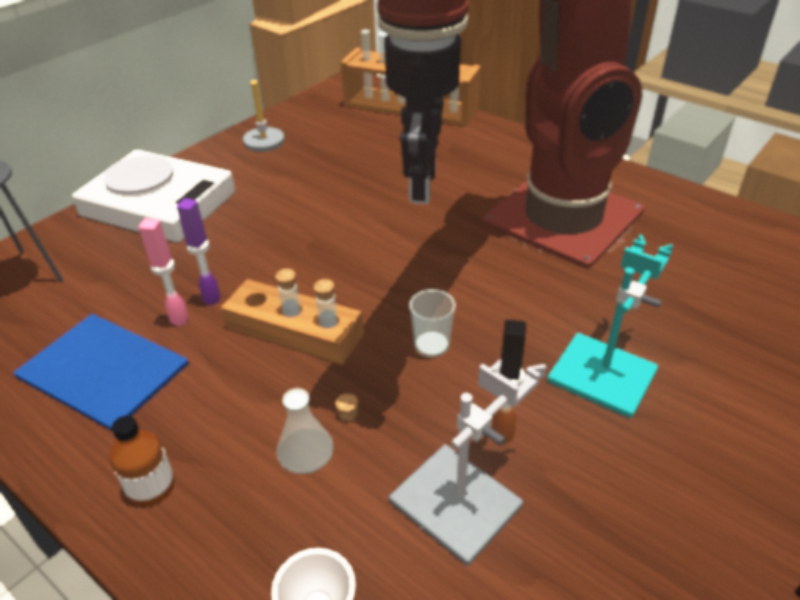

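The hydrometer hangs upright. Its head top measures 0.246 m against 0.245 m expected when fully seated, and everything else is where it was.

```bash
python3 -c "
from rig import close_job;print(close_job())"
```

```text
the job is handed in; nothing more can be done
None
```

The hydrometer is hanging on the grey stand's hook, released and upright, and the job was handed in at about 15 s of the 54 s allowed.

- **Insertion:** I gripped the head at 50 N, lifted it out, and slid the stem in with the collar about 4 mm above the lip. The collar met the back plate at about 4 N, under the 10 N limit. I then backed off 1.8 mm to centre it and lowered until it bore on the prongs at about 6 N.
- **Final checks:**
  - The head top measured 0.246 m, against 0.245 m expected when fully seated, and the hydrometer stood upright in the scene view.
  - The wrist force returned to about zero on release, and the arm was well clear.
  - In that view the tubes, beaker, flask, cork and look-alikes had not visibly moved.
- **Disagreements:** The cameras differed by 1–3 mm on where things were, so I relied on touch for the hook's depth. A small sideways force of about 3 N appeared as the collar seated and was gone after release.

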